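Third hand at the assembly jig: hold the bracket against the sprung stop

TASK

Put the large bracket with the flat upright rib flat into the channel of the assembly jig, its bare toe towards the sprung stop and not yet pressing on it. Then slide it along the channel against the stop and press until the stop's pointer stands midway between the two gauge ridges, never driving the stop to its end. Finish while still holding it pressed there, steadily, so that a colleague can clamp it, and leave everything else on the bench where it is.

Things in the scene. Friction and masses are not known exactly. Their poses are not given: they have to be found in the camera images.
- bracket_rib (a point): Large aluminium bracket: foot 80 (x) x 60 (y) x 10 mm, upright flat rib on it 40 mm long (x), 16 mm thick (y), 66 mm tall overall. Point: rib's centre, 33 mm above the underside. x runs along the rib to the toe, the longer bare end of the foot with two screw holes, its end face 50 mm ahead; the heel's end is 30 mm behind. z up. It and two look-alikes (smaller bracket, round post) swap places.
- bracket_toe (a point): Centre of the bracket's toe end face, 5 mm above its underside (50 mm ahead of and 28 mm below the rib's centre); axes as the bracket.
- bracket: The large bracket as a whole, 0.16 to 0.31 kg: origin at the centre of the foot's underside; the rib's centre lies 10 mm behind (-x) and 33 mm above it.
- jig_bed (a point): Fixed jig: aluminium plate 260 x 120 mm, upper face (bed) 12 mm above the bench, with two rails 8 mm high forming a channel 66 mm wide. Point: on the bed and the channel's centre line, 60 mm before the resting stop's face. x along the channel to the stop, y across, z up. Rails run from 95 mm behind it to 50 mm ahead; block behind the stop and gauge block beside it (+y) rise 34 mm above the bed.
- stop_face (a point): Sprung stop: steel plate across the channel's end, 60 mm wide, 26 mm tall, 12 mm thick. Point: on the face the toe presses, mid width, 6 mm above the bed; moves with the stop. x is the pressing direction. On top a thin pointer at mid thickness reaches sideways (+y) over the dark gauge block, whose two white ridges mark 6 and 14 mm of travel.
- stop (a joint): Travel of the sprung stop (m): 0 at rest, grows as it is pressed in, 0.020 at its hard end. It pushes back with 3.5 N at first and 0.7 N more per mm: 7.7 N at 6 mm, 10.5 N at 10 mm (midway between the ridges), 13.3 N at 14 mm; springs back when let go.
- small_bracket: Bystander: the smaller aluminium bracket, foot 48 x 40 x 8 mm, rib 12 mm thick, 42 mm tall overall; origin at the centre of its underside.
- post_holder: Bystander: aluminium disc 60 mm across and 10 mm thick with a round post 18 mm across, 66 mm tall overall; origin at the centre of its underside.
- driver: Bystander: screwdriver lying on the bench; origin under its middle.
- oil: Bystander: small amber bottle, 32 mm across, 70 mm tall; origin at the centre of its underside.
- jar: Bystander: clear jar, 60 mm across, 65 mm tall; origin at the centre of its underside.
- slide_box: Bystander: white slide box 85 x 30 x 35 mm; origin at the centre of its underside.
- dish: Bystander: clear closed dish, 88 mm across, 14 mm tall; origin at the centre of its underside.
Not all that is in view belongs to the job. What is shaped like the bracket but brown or green is not meant.

How it is judged:
By the outcome, as a careful person would: the job done as asked, in the order asked, and still so for the second after the job is handed in, while the arm keeps its last pose, push and grip.
It also fails if it takes over 42 s, if anything falls off the work surface, if the arm or the gripper's body presses on something with over 40 N, if the wrist force passes 120 N, or if a joint passes its speed limit or range.

ROBOT

A 7-joint arm with a two-finger parallel gripper is mounted at the origin on the work surface. World frame = base frame: x ahead of the robot, y to its left, z up, the work surface at z = 0. Lengths are in m, angles in rad, forces in N, time in s.
With the tool pointing down it reaches from about 0.425 to 1.025 m from the base axis. Payload 9.4 kg.
Tool frame: the origin (TCP) lies between the finger pads; the fingertips stand 8 mm ahead of it and the grasp point (between the pads) lies 11 mm behind it; z points along the fingers, x is the direction in which the jaws open and shut, and the axes are right-handed (so a half turn about z gives the same grasp; the last joint's range is limited). The gripper opens to 93 mm and grips with 3 to 60 N. Pads are 15 mm wide; open, the fingers measure 128 mm over their backs; the gripper's body (75 mm by 188 mm) begins 65 mm behind the grasp point.
Start: joints at [1.156, 0.599, -0.003, 1.599, 0.002, 0.943, -0.08], TCP at [0.24, -0.684, 0.227] pointing down, gripper open.
Joint ranges: [-2.57, 2.57], [-0.35, 1.97], [-1.29, 1.29], [0.11, 2.56], [-1.05, 4.19], [0.11, 1.86], [-2.63, 2.63]. Speed limits (rad/s): [2.22, 2.22, 3.01, 3.01, 3.14, 3.14, 3.14].

INTERFACE

Orientations are given as a rotation vector (axis times angle).
In Python, from station import manip, eyes, job gives the robot as it stands.
- The arm moves only by the tool apply_moves, never from a script. Its argument "steps" is a list that holds one entry, the list of rows, each a list of 7 numbers: the shift along the tool's x, y, z in cm, then the turn, a rotation vector about the tool's x, y, z in degrees, then the opening, from 0 (shut) to 1 (fully open). A call has exactly 8 rows; each row shifts and turns the commanded pose from where the row before left it, along the tool's axes as they then stand; what a row does not reach is not made up. A row lasts 1/10 s, in which the tool goes at most 50 mm and 8.59 degrees, less where a joint would pass 70% of its speed; a pose out of reach is approached as far as the arm can. A call is refused whole if a number of a shift passes 5 or a number of a turn 8.59, either way. A call with a gripper value outside its range is refused whole. The fingers move at their own pace and stop on an object; the grip force is fixed at half the most. Time passes only in rows, so rows that do not move let the fingers close, or fill a call up. It gives the time, the measured TCP pose, the force and the opening at its end, in the units of the state.
- manip.read_state(): the state, without advancing time (a new reading comes with each control period).
- eyes.camera(name): name is "scene" or "top" or "wrist"; returns a dict with "img" (384x512x3 uint8, red, green, blue), "vertical_fov" (degrees; the focal length in pixels is half the picture's height over the tangent of half this angle, whatever the lens; pixels are square), "cx", "cy" (the principal point, pixels), "rvec" (rotation vector, rad) and "tvec" (3), from world to camera coordinates, as OpenCV has them. Camera axes: x right, y down, z forward; pixel columns grow to the right and rows downward; lengths in m; the calibration is good to about 2 mm. A picture is of the moment at which its call begins. There is no depth.
- job.sign_off(): hands the job in, once; it reports no verdict.
The state is a dict: "time_s": time; "joints": joint angles; "joint_vel": joint speeds; "effort": joint torques, N m; "tool_pos": TCP position; "ee_rot": TCP orientation; "force": force on the tool from outside, world axes, zero at the start; "wrist_torque": the same for the moment, N m; "finger_gap": finger opening in m.
Only numpy, scipy, OpenCV 4.12 (cv2) and the standard library are available. Lean on these libraries where they do the work, as an engineer would, in place of code of your own. Each camera call takes 0.05 s, during which the arm holds its last target.

## Working session

There is one attempt and no reset: what is moved stays moved. The work goes in short steps, Python scripts to look and compute and a tool call to move; the robot and the scene stay as the last step left them, time stands still between calls to the robot, and variables do not carry over. Pictures are saved under pics/ and viewed, and the job is handed in when it is done.

Besides the shell and the picture viewer there is one more tool, called after "Request:" by a JSON object that holds its "fn" and its "kwargs". apply_moves: Moves the arm, as the interface text tells. Its arguments: {"type":"object","properties":{"steps":{"type":"array"}},"required":["steps"]}

```bash
mkdir -p pics; ls; cat > h.py <<'E'
import numpy as np, cv2
from station import manip, eyes, job
def shot(n,f):
    c=eyes.camera(n); cv2.imwrite('pics/'+f+'.png',cv2.cvtColor(c['img'],cv2.COLOR_RGB2BGR)); np.save('pics/'+f+'.npy',c,allow_pickle=True); return c
def load(f): return np.load('pics/'+f+'.npy',allow_pickle=True).item()
def K(c):
    h=c['img'].shape[0]; f=h/2/np.tan(np.radians(c['vertical_fov'])/2)
    return np.array([[f,0,c['cx']],[0,f,c['cy']],[0,0,1.]])
def RT(c):
    return cv2.Rodrigues(np.array(c['rvec'],float))[0],np.array(c['tvec'],float).reshape(3)
def proj(c,P):
    R,t=RT(c); q=(np.atleast_2d(P)@R.T+t)@K(c).T; return q[:,:2]/q[:,2:]
def onz(c,uv,z):
    R,t=RT(c); uv=np.atleast_2d(uv); d=np.c_[uv,np.ones(len(uv))]@np.linalg.inv(K(c)).T@R
    o=-R.T@t; return o+d*((z-o[2])/d[:,2])[:,None]
def crop(f,x0,y0,x1,y1,out,s=4):
    i=cv2.imread('pics/'+f+'.png')[y0:y1,x0:x1]; cv2.imwrite('pics/'+out+'.png',cv2.resize(i,None,fx=s,fy=s,interpolation=cv2.INTER_CUBIC))
E
python3 - <<'E'
from h import *
for n in('scene','top','wrist'):
    c=shot(n,n+'0'); R,t=RT(c); print(n,c['vertical_fov'],-R.T@t)
s=manip.read_state(); print(s)
E
```

```text
pics
scene 55.44417418306585 [ 1.30300971 -0.7303373   0.81524537]
top 49.35745573213325 [0.37706169 0.00419712 1.21687489]
wrist 58.559296672984125 [ 0.30123926 -0.66146968  0.38421189]
{'time_s': 0.15, 'joints': array([ 1.15630659,  0.59993452, -0.00254588,  1.59992124,  0.00179869,
        0.94291955, -0.07980714]), 'joint_vel': array([ 4.88530714e-06, -3.68858440e-03,  5.14063948e-04, -2.50823945e-03,
        1.80340130e-03, -8.26079810e-04,  1.71334162e-03]), 'effort': array([ 3.19080609e-03, -7.65582347e+01,  1.49900794e+00, -2.52562112e+01,
       -5.23411261e-02,  1.48766034e-02,  1.05278552e-04]), 'tool_pos': array([ 0.24014511, -0.68369967,  0.22597214]), 'ee_rot': array([-2.56280857e+00,  1.81601606e+00,  1.60685252e-03]), 'force': array([-0.77281636,  0.44570138, -0.82615131]), 'wrist_torque': array([-0.04972757,  0.01847868,  0.0657744 ]), 'finger_gap': 0.09276552101123146}
```

View pics/scene0.png

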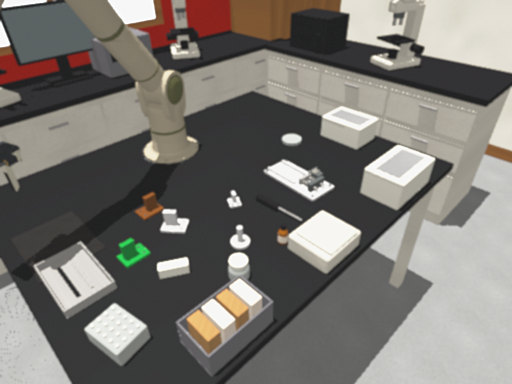

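View pics/top0.png

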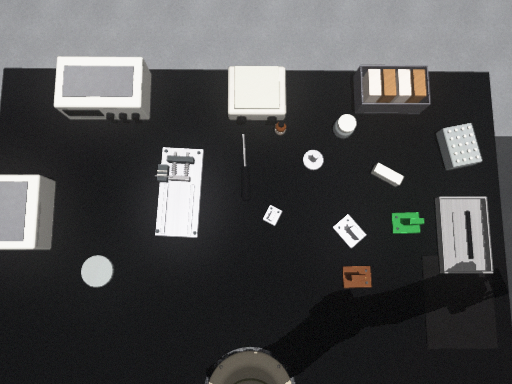

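View pics/wrist0.png

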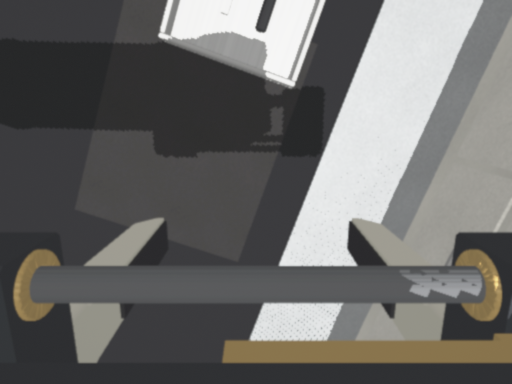

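The top view shows the jig at (180,192) with its stop end up at (180,165). The candidates are:
- grey bracket with rib (349,231)
- small bracket (272,215)
- round post (313,159)
- brown (357,276) and green (407,222), which are decoys

The grey one at (349,231) has the larger foot and a flat rib, so it fits. I'll confirm it in crops.

```bash
python3 - <<'E'
from h import *
crop('top0',320,200,390,260,'c1',6); crop('top0',145,140,215,245,'c2',5);crop('scene0',120,180,250,270,'c3',6)
a=cv2.imread('pics/c1.png');b=cv2.imread('pics/c2.png')
h=max(a.shape[0],b.shape[0]);f=lambda i:cv2.copyMakeBorder(i,0,h-i.shape[0],0,0,cv2.BORDER_CONSTANT)
cv2.imwrite('pics/c12.png',np.hstack([f(a),f(b)]))
c=load('top0')
for uv,z in [((349,231),.01),((272,215),0),((180,192),.012),((180,165),.03)]: print(uv,onz(c,uv,z))
E
```

```text
(349, 231) [[ 0.44961237 -0.28847601  0.01      ]]
(272, 215) [[ 0.49718712 -0.06592622  0.        ]]
(180, 192) [[0.56309536 0.20180213 0.012     ]]
(180, 165) [[0.63924975 0.20084008 0.03      ]]
```

View pics/c12.png

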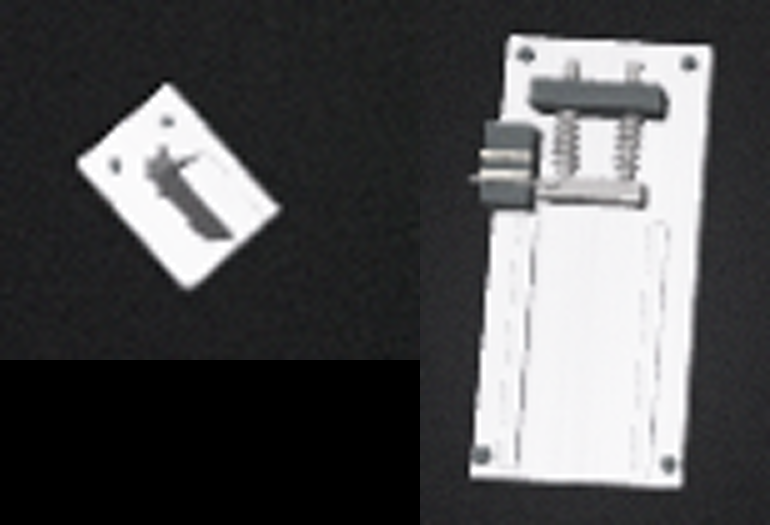

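View pics/c3.png

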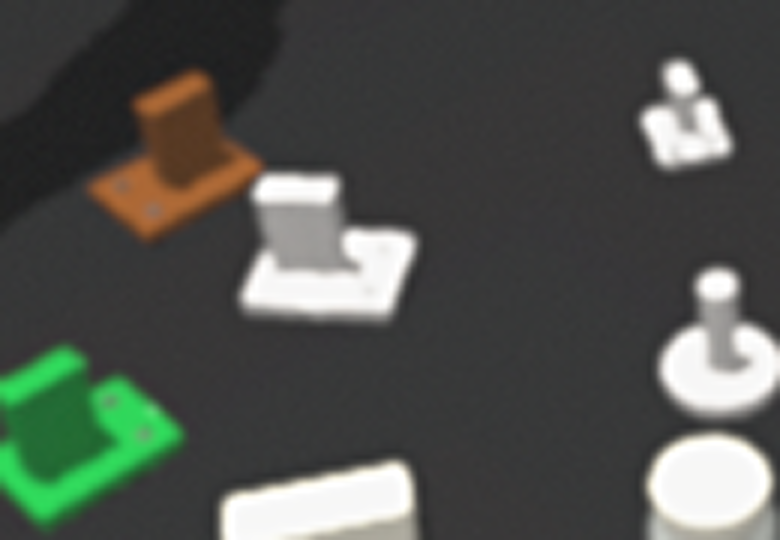

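The crops confirm it: the grey bracket at (349,231) has a flat rib and an 80x60 foot with two holes on its upper-left toe. The smaller one is at (272,215) and the round post at (313,159). Next I'll measure.

```bash
cat >> h.py <<'E'
def uncrop(p,x0,y0,s): p=np.array(p,float); return (p+.5)/s-.5+np.array([x0,y0])
def rect(c,box,z,thr=120):
    x0,y0,x1,y1=box; g=cv2.cvtColor(c['img'],cv2.COLOR_RGB2GRAY)[y0:y1,x0:x1]
    g=cv2.resize(g,None,fx=4,fy=4,interpolation=cv2.INTER_CUBIC)
    ct,_=cv2.findContours((g>thr).astype(np.uint8),cv2.RETR_EXTERNAL,cv2.CHAIN_APPROX_NONE)
    k=max(ct,key=cv2.contourArea).reshape(-1,2)
    w=onz(c,uncrop(k,x0,y0,4),z)[:,:2]
    (cx,cy),(a,b),an=cv2.minAreaRect((w*1000).astype(np.float32)); 
    if a<b:a,b,an=b,a,an+90
    return np.array([cx,cy]),a,b,an
E
python3 - <<'E'
from h import *
c=load('top0')
print(rect(c,(320,200,390,260),.01)); print(rect(c,(150,140,210,245),.012))
P=onz(c,uncrop([(168,83),(281,209),(188,290),(78,162)],320,200,6),.01); print(P)
J=onz(c,uncrop([(510-420,36),(712-420,45),(682-420,488),(50,478)],145,140,5),.012); print(J)
e=lambda a:np.degrees(np.arctan2(a[1],a[0]))
print(P.mean(0),e(P[0]-P[1]),e(P[3]-P[2]),np.linalg.norm(P[0]-P[1]),np.linalg.norm(P[0]-P[3]))
print(J.mean(0),e(J[0]-J[3]),e(J[1]-J[2]),np.linalg.norm(J[0]-J[3]),np.linalg.norm(J[0]-J[1]))
# stop front face top edge, rails
print('stop',onz(c,uncrop([(545-420,203),(648-420,208)],145,140,5),.038))
print('railends',onz(c,uncrop([(500-420,465),(540-420,215),(668-420,222)],145,140,5),.020))
E
```

```text
(array([ 450.7605896 , -288.89093018]), 82.1038589477539, 62.084129333496094, 40.0888786315918)
(array([565.59533691, 205.15963745]), 262.06610107421875, 124.1235580444336, 177.1584014892578)
[[ 0.50079596 -0.28611166  0.01      ]
 [ 0.43967248 -0.33890582  0.01      ]
 [ 0.40096087 -0.29232832  0.01      ]
 [ 0.46245052 -0.24102789  0.01      ]]
[[0.69792045 0.25629111 0.012     ]
 [0.69293666 0.1374177  0.012     ]
 [0.43229367 0.15007914 0.012     ]
 [0.43816498 0.27087204 0.012     ]]
[ 0.45096996 -0.28959342  0.01      ] 40.818146015385366 39.83803288668307 0.08076696855514698 0.05918546210485823
[0.56532894 0.20366499 0.012     ] -3.2128291340697888 -2.781111709668162 0.260164390017965 0.11897783674590677
stop [[0.59309942 0.22792696 0.038     ]
 [0.59031424 0.16933584 0.038     ]]
railends [[0.44509484 0.25240994 0.02      ]
 [0.58933684 0.23401756 0.02      ]
 [0.58535507 0.16013935 0.02      ]]
```

```bash
cat >> h.py <<'E'
from scipy.spatial.transform import Rotation as Ro
def down(yaw): # tool x at yaw deg, z down
    x=np.array([np.cos(np.radians(yaw)),np.sin(np.radians(yaw)),0]);z=np.array([0,0,-1.]);return Ro.from_matrix(np.c_[x,np.cross(z,x),z])
def plan(p1,yaw,n,op=1,start=None):
    s=manip.read_state(); p=s['tool_pos'].copy(); r=Ro.from_rotvec(s['ee_rot'])
    if start is not None: p,r=np.array(start[0],float),down(start[1])
    p1=np.array(p1,float)
    for k in range(n):
        d=(p1-p)/(n-k); rv=(r.inv()*down(yaw)).as_rotvec()/(n-k)
        sh=np.round(r.inv().apply(d)*100,2); tr=np.round(np.degrees(rv),1)
        if np.abs(tr[:2]).max()<.3: tr[:2]=0
        print([*map(float,sh),*map(float,tr),op]); p=p+r.apply(sh/100); r=r*Ro.from_rotvec(np.radians(tr))
    print(p,r.as_rotvec())
def st():
    s=manip.read_state(); R=Ro.from_rotvec(s['ee_rot']).as_matrix()
    print(round(s['time_s'],2),'p',s['tool_pos'].round(4),'yaw',np.degrees(np.arctan2(R[1,0],R[0,0])).round(2),'z',R[:,2].round(3),'F',s['force'].round(2),'gap',round(s['finger_gap'],4),'j7',s['joints'][[0,6]].round(2)); return s
E
python3 -c "
from h import *
st();plan((.4433,-.2957,.20),-49.8,16)"
```

```text
0.15 p [ 0.2401 -0.6837  0.226 ] yaw -70.64 z [-0.     0.001 -1.   ] F [-0.77  0.45 -0.83] gap 0.0928 j7 [ 1.16 -0.08]
[-1.87, -2.0, 0.16, 0.0, 0.0, -1.3, 1]
[-1.82, -2.04, 0.16, 0.0, 0.0, -1.3, 1]
[-1.77, -2.08, 0.16, 0.0, 0.0, -1.3, 1]
[-1.73, -2.12, 0.17, 0.0, 0.0, -1.3, 1]
[-1.68, -2.16, 0.16, 0.0, 0.0, -1.3, 1]
[-1.63, -2.2, 0.17, 0.0, 0.0, -1.3, 1]
[-1.58, -2.24, 0.16, 0.0, 0.0, -1.3, 1]
[-1.53, -2.27, 0.17, 0.0, 0.0, -1.3, 1]
[-1.47, -2.31, 0.16, 0.0, 0.0, -1.3, 1]
[-1.42, -2.34, 0.17, 0.0, 0.0, -1.3, 1]
[-1.37, -2.37, 0.16, 0.0, 0.0, -1.3, 1]
[-1.31, -2.4, 0.17, 0.0, 0.0, -1.3, 1]
[-1.26, -2.43, 0.16, 0.0, 0.0, -1.3, 1]
[-1.2, -2.46, 0.17, 0.0, 0.0, -1.3, 1]
[-1.15, -2.49, 0.16, 0.0, 0.0, -1.3, 1]
[-1.09, -2.51, 0.17, 0.0, 0.0, -1.3, 1]
[ 0.44328589 -0.29571475  0.19998763] [-2.84837242e+00  1.32347187e+00  1.41342407e-03]
```

Request:
{"fn": "apply_moves", "kwargs": {"steps": [[[-1.9,-2.0,0.16,0,0,-1.3,1],[-1.8,-2.0,0.16,0,0,-1.3,1],[-1.8,-2.1,0.16,0,0,-1.3,1],[-1.7,-2.1,0.16,0,0,-1.3,1],[-1.7,-2.2,0.16,0,0,-1.3,1],[-1.6,-2.2,0.16,0,0,-1.3,1],[-1.6,-2.2,0.16,0,0,-1.3,1],[-1.5,-2.3,0.16,0,0,-1.3,1]]]}}

```text
time_s: 0.95
tool_pos: [0.3419, -0.489, 0.2136]
ee_rot: [-2.718, 1.576, 0.001]
force: [0.2, 0.0, 0.1]
finger_gap: 0.0927
```

Request:
{"fn": "apply_moves", "kwargs": {"steps": [[[-1.5,-2.3,0.16,0,0,-1.3,1],[-1.4,-2.3,0.16,0,0,-1.3,1],[-1.4,-2.4,0.16,0,0,-1.3,1],[-1.3,-2.4,0.16,0,0,-1.3,1],[-1.3,-2.4,0.16,0,0,-1.3,1],[-1.2,-2.5,0.16,0,0,-1.3,1],[-1.1,-2.5,0.16,0,0,-1.3,1],[-1.1,-2.5,0.16,0,0,-1.3,1]]]}}

```text
time_s: 1.75
tool_pos: [0.4435, -0.2949, 0.2009]
ee_rot: [2.85, -1.323, -0.0]
force: [0.8, 0.6, -0.3]
finger_gap: 0.0929
```

```bash
python3 -c "
from h import *
st();shot('wrist','w1');st()"
```

```text
1.75 p [ 0.4435 -0.2949  0.2009] yaw -49.79 z [-0.  0. -1.] F [ 0.8   0.63 -0.28] gap 0.0929 j7 [ 0.58 -0.48]
1.8 p [ 0.4459 -0.2905  0.2007] yaw -49.44 z [ 0.001  0.002 -1.   ] F [1.67 3.1  0.62] gap 0.0928 j7 [ 0.57 -0.48]
```

View pics/w1.png

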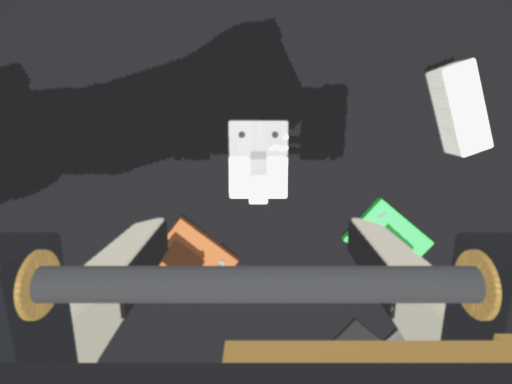

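The wrist view has the bracket square-on: foot spans (228–288, 120–200), toe with holes up, rib near (258,155–203). Its axis lines up with the tool. I'll remeasure now that the arm is at rest.

```bash
python3 -c "
from h import *
s=manip.read_state();c=shot('wrist','w2');st()
crop('w2',200,90,320,230,'w2c',4)
c=shot('wrist','w3');st()
t=c
r=rect(c,(200,100,320,197),.01,100);print(r)
print(proj(c,[[.4509,-.2892,.01],[.4433,-.2957,.066]]))
"
```

```text
1.85 p [ 0.4449 -0.2923  0.2008] yaw -49.51 z [ 0.     0.002 -1.   ] F [0.36 0.45 0.88] gap 0.0929 j7 [ 0.58 -0.48]
1.9 p [ 0.444  -0.2943  0.2009] yaw -49.66 z [-0.     0.001 -1.   ] F [ 0.17  0.23 -0.27] gap 0.0929 j7 [ 0.58 -0.48]
(array([ 453.44641113, -286.60910034]), 77.20562744140625, 63.741477966308594, 40.115745544433594)
[[259.28116532 163.81207804]
 [259.63747264 185.60376662]]
```

View pics/w2c.png

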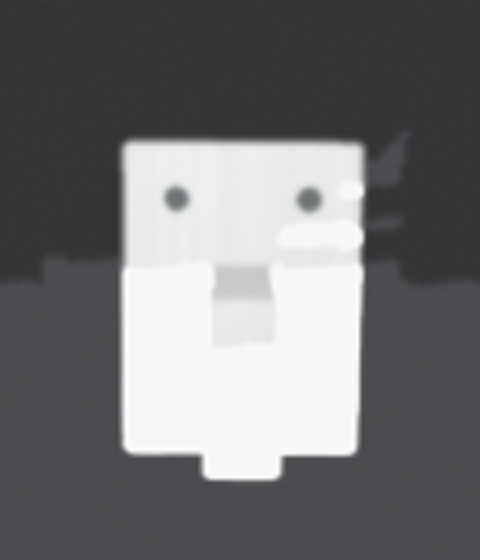

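```bash
python3 -c "
from h import *
st();plan((.4439,-.2966,.026),-49.9,8)"
```

```text
1.9 p [ 0.444  -0.2943  0.2009] yaw -49.66 z [-0.     0.001 -1.   ] F [ 0.17  0.23 -0.27] gap 0.0929 j7 [ 0.58 -0.48]
[0.02, 0.02, 2.19, 0.0, 0.0, 0.0, 1]
[0.02, 0.02, 2.19, 0.0, 0.0, 0.0, 1]
[0.02, 0.02, 2.18, 0.0, 0.0, 0.0, 1]
[0.02, 0.02, 2.19, 0.0, 0.0, 0.0, 1]
[0.02, 0.02, 2.18, 0.0, 0.0, 0.1, 1]
[0.03, 0.02, 2.19, 0.0, 0.0, 0.0, 1]
[0.02, 0.02, 2.18, 0.0, 0.0, 0.1, 1]
[0.03, 0.02, 2.19, 0.0, 0.0, 0.0, 1]
[ 0.44388294 -0.29663795  0.02596793] [-2.84842937e+00  1.32393707e+00  5.59958652e-04]
```

Request:
{"fn": "apply_moves", "kwargs": {"steps": [[[0,0,2.0,0,0,0,0.7],[0,0,2.0,0,0,0,0.7],[0,0,2.0,0,0,0,0.7],[0,0,2.0,0,0,0,0.7],[0,0,2.0,0,0,0,0.7],[0,0,1.0,0,0,0,0.7],[0,0,0,0,0,0,0.7],[0,0,0,0,0,0,0.7]]]}}

```text
time_s: 2.7
tool_pos: [0.4431, -0.2964, 0.0914]
ee_rot: [2.848, -1.325, 0.0]
force: [0.6, -0.6, 0.6]
finger_gap: 0.0651
```

```bash
python3 -c "
from h import *
st();c=shot('wrist','w4');st();print(proj(c,[[.4439,-.2966,.066]]));plan((.4439,-.2966,.026),-49.9,4,.7)"
```

```text
2.7 p [ 0.4431 -0.2964  0.0914] yaw -49.88 z [-0. -0. -1.] F [ 0.63 -0.59  0.56] gap 0.0651 j7 [ 0.55 -0.52]
2.75 p [ 0.4433 -0.2964  0.0917] yaw -49.87 z [ 0.001 -0.001 -1.   ] F [-0.86 -0.33 -0.37] gap 0.0652 j7 [ 0.55 -0.52]
[[259.47615642 222.75950678]]
[0.01, -0.01, 1.64, 0.0, 0.0, 0.0, 0.7]
[0.01, -0.01, 1.64, 0.0, 0.0, 0.0, 0.7]
[0.01, -0.01, 1.64, 0.0, 0.0, 0.0, 0.7]
[0.01, -0.0, 1.65, 0.0, 0.0, 0.0, 0.7]
[ 0.44387399 -0.29658024  0.02598683] [ 2.84851126e+00 -1.32443700e+00  1.26529060e-03]
```

View pics/w4.png

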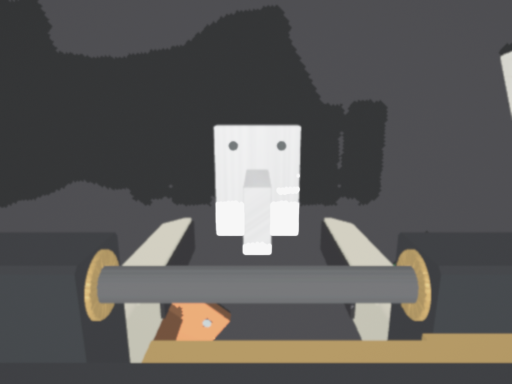

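The rib's top face is at about (257,220) and I predicted (259,223), so it's within 2 mm. I'll descend and close.

Request:
{"fn": "apply_moves", "kwargs": {"steps": [[[0,0,1.6,0,0,0,0.7],[0,0,1.6,0,0,0,0.7],[0,0,1.6,0,0,0,0.7],[0,0,1.6,0,0,0,0.7],[0,0,0,0,0,0,0.7],[0,0,0,0,0,0,0.7],[0,0,0,0,0,0,0],[0,0,0,0,0,0,0]]]}}

```text
time_s: 3.55
tool_pos: [0.4436, -0.2963, 0.028]
ee_rot: [2.849, -1.324, 0.002]
force: [0.6, 0.7, -0.9]
finger_gap: 0.0533
```

Request:
{"fn": "apply_moves", "kwargs": {"steps": [[[0,0,0,0,0,0,0],[0,0,0,0,0,0,0],[0,0,0,0,0,0,0],[0,0,0,0,0,0,0],[0,0,0,0,0,0,0],[0,0,0,0,0,0,0],[0,0,0,0,0,0,0],[0,0,0,0,0,0,0]]]}}

```text
time_s: 4.35
tool_pos: [0.4432, -0.296, 0.027]
ee_rot: [2.849, -1.324, 0.0]
force: [-0.3, -0.6, 0.7]
finger_gap: 0.0156
```

```bash
python3 -c "
from h import *
st();c=shot('wrist','w5');shot('top','t5');shot('scene','s5');crop('w5',180,60,340,300,'w5c',2)
st()"
```

```text
4.35 p [ 0.4432 -0.296   0.027 ] yaw -49.85 z [-0. -0. -1.] F [-0.33 -0.6   0.67] gap 0.0156 j7 [ 0.53 -0.54]
4.5 p [ 0.4432 -0.296   0.027 ] yaw -49.85 z [-0. -0. -1.] F [0.04 0.38 0.34] gap 0.0161 j7 [ 0.53 -0.54]
```

View pics/w5.png

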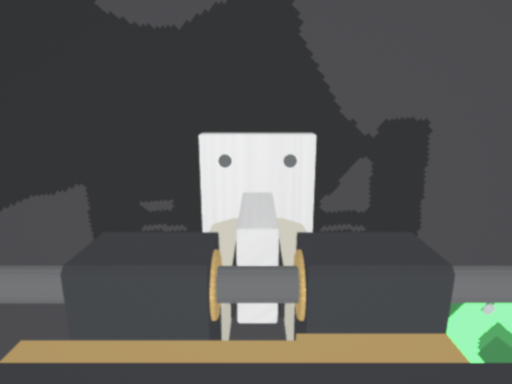

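The rib is between the pads: gap 16 mm, toe edge (200–315, 133). Next I'll measure the bracket's position in the tool frame and plan the lift towards the jig.

```bash
python3 -c "
from h import *
c=load('w5')
crop('w5',190,110,330,240,'w5c',5)
P=onz(c,[(199.5,132.5),(315.5,132.5)],.010);p=np.array([.4432,-.296,.027]);r=down(-49.85)
print(P,r.inv().apply(P-p)*1000,np.linalg.norm(P[0]-P[1]))
"
```

```text
[[ 0.46338855 -0.23969864  0.01      ]
 [ 0.50133871 -0.28462528  0.01      ]] [[-30.01705825 -51.73390033  17.        ]
 [ 28.79293813 -51.77316045  17.        ]] 0.05881000948303953
```

View pics/w5c.png

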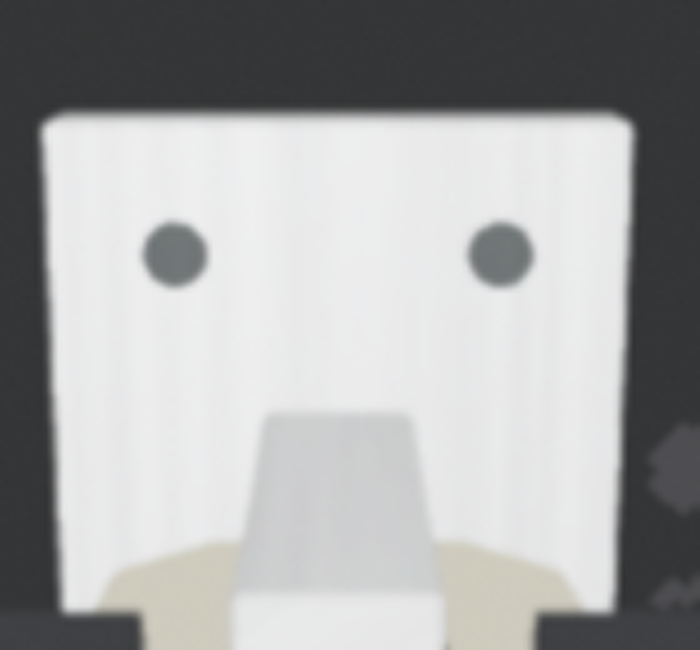

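Request:
{"fn": "apply_moves", "kwargs": {"steps": [[[0,0,-0.6,0,0,0,0],[0,0,-1.2,0,0,0,0],[0,0,-1.8,0,0,0,0],[0,0,-2.0,0,0,0,0],[0,0,-2.0,0,0,0,0],[0,0,-2.0,0,0,0,0],[0,0,-1.6,0,0,0,0],[0,0,-0.8,0,0,0,0]]]}}

```text
time_s: 5.3
tool_pos: [0.4434, -0.2962, 0.1492]
ee_rot: [2.849, -1.324, 0.004]
force: [0.2, 0.0, -1.5]
finger_gap: 0.0161
```

```bash
python3 -c "
from h import *
st();plan((.4956,.2076,.147),-92.95,24,0)"
```

```text
5.3 p [ 0.4434 -0.2962  0.1492] yaw -49.85 z [ 0.002 -0.001 -1.   ] F [ 0.23  0.05 -1.51] gap 0.0161 j7 [ 0.57 -0.5 ]
[-1.46, -1.52, 0.01, 0.0, 0.0, 1.8, 0]
[-1.51, -1.47, 0.01, 0.0, 0.0, 1.8, 0]
[-1.56, -1.42, 0.01, 0.0, 0.0, 1.8, 0]
[-1.6, -1.38, 0.01, 0.0, 0.0, 1.8, 0]
[-1.64, -1.32, 0.01, 0.0, 0.0, 1.8, 0]
[-1.68, -1.27, 0.01, 0.0, 0.0, 1.8, 0]
[-1.72, -1.22, 0.01, 0.0, 0.0, 1.8, 0]
[-1.76, -1.16, 0.01, 0.0, 0.0, 1.8, 0]
[-1.8, -1.11, 0.01, 0.0, 0.0, 1.8, 0]
[-1.83, -1.05, 0.01, 0.0, 0.0, 1.8, 0]
[-1.86, -0.99, 0.0, 0.0, 0.0, 1.8, 0]
[-1.89, -0.93, 0.01, 0.0, 0.0, 1.8, 0]
[-1.92, -0.87, 0.0, 0.0, 0.0, 1.8, 0]
[-1.95, -0.81, 0.01, 0.0, 0.0, 1.8, 0]
[-1.97, -0.75, 0.0, 0.0, 0.0, 1.8, 0]
[-2.0, -0.69, 0.01, 0.0, 0.0, 1.8, 0]
[-2.02, -0.63, 0.0, 0.0, 0.0, 1.8, 0]
[-2.04, -0.56, 0.01, 0.0, 0.0, 1.8, 0]
[-2.05, -0.5, 0.0, 0.0, 0.0, 1.8, 0]
[-2.07, -0.44, 0.01, 0.0, 0.0, 1.8, 0]
[-2.08, -0.37, 0.0, 0.0, 0.0, 1.8, 0]
[-2.09, -0.3, 0.01, 0.0, 0.0, 1.8, 0]
[-2.1, -0.24, 0.0, 0.0, 0.0, 1.7, 0]
[-2.1, -0.18, 0.01, 0.0, 0.0, 1.8, 0]
[0.49559941 0.20761765 0.14697751] [-2.16309226  2.27751442 -0.00343286]
```

Payload is held: fz −1.5 N, gap still 16 mm.

Request:
{"fn": "apply_moves", "kwargs": {"steps": [[[-1.5,-1.5,0,0,0,1.8,0],[-1.5,-1.5,0,0,0,1.8,0],[-1.6,-1.4,0,0,0,1.8,0],[-1.6,-1.4,0,0,0,1.8,0],[-1.6,-1.3,0,0,0,1.8,0],[-1.7,-1.3,0,0,0,1.8,0],[-1.7,-1.2,0,0,0,1.8,0],[-1.8,-1.2,0,0,0,1.8,0]]]}}

```text
time_s: 6.1
tool_pos: [0.4602, -0.1266, 0.1472]
ee_rot: [2.659, -1.672, -0.001]
force: [0.1, 0.3, -2.3]
finger_gap: 0.0155
```

Request:
{"fn": "apply_moves", "kwargs": {"steps": [[[-1.8,-1.1,0,0,0,1.8,0],[-1.8,-1.1,0,0,0,1.8,0],[-1.9,-1.0,0,0,0,1.8,0],[-1.9,-0.9,0,0,0,1.8,0],[-1.9,-0.9,0,0,0,1.8,0],[-1.9,-0.8,0,0,0,1.8,0],[-2.0,-0.8,0,0,0,1.8,0],[-2.0,-0.7,0,0,0,1.8,0]]]}}

```text
time_s: 6.9
tool_pos: [0.4785, 0.0415, 0.1471]
ee_rot: [2.429, -1.992, -0.001]
force: [-0.3, -0.1, -1.5]
finger_gap: 0.016
```

```bash
python3 -c "
from h import *
st();plan((.4956,.2076,.147),-92.95,7,0)"
```

```text
6.9 p [0.4785 0.0415 0.1471] yaw -78.71 z [-0.  0. -1.] F [-0.27 -0.08 -1.47] gap 0.016 j7 [-0.26 -1.51]
[-2.28, -0.7, 0.0, 0.0, 0.0, 2.0, 0]
[-2.3, -0.62, 0.0, 0.0, 0.0, 2.0, 0]
[-2.32, -0.54, 0.0, 0.0, 0.0, 2.0, 0]
[-2.34, -0.46, 0.0, 0.0, 0.0, 2.1, 0]
[-2.36, -0.38, 0.01, 0.0, 0.0, 2.0, 0]
[-2.37, -0.3, 0.0, 0.0, 0.0, 2.1, 0]
[-2.37, -0.21, 0.01, 0.0, 0.0, 2.0, 0]
[0.49561848 0.20758349 0.14695352] [ 2.16411708e+00 -2.27706220e+00 -4.96433900e-04]
```

Request:
{"fn": "apply_moves", "kwargs": {"steps": [[[-2.2,-0.7,0,0,0,2.0,0],[-2.3,-0.6,0,0,0,2.0,0],[-2.3,-0.5,0,0,0,2.0,0],[-2.3,-0.5,0,0,0,2.0,0],[-2.3,-0.4,0,0,0,2.0,0],[-2.3,-0.3,0,0,0,2.0,0],[-1.7,-0.2,0,0,0,1.4,0],[-0.9,0,0,0,0,0.8,0]]]}}

```text
time_s: 7.7
tool_pos: [0.4957, 0.208, 0.147]
ee_rot: [-2.167, 2.275, 0.001]
force: [0.2, 0.3, -2.0]
finger_gap: 0.0154
```

Request:
{"fn": "apply_moves", "kwargs": {"steps": [[[0,0,0,0,0,0,0],[0,0,0,0,0,0,0],[0,0,0,0,0,0,0],[0,0,0,0,0,0,0],[0,0,0,0,0,0,0],[0,0,0,0,0,0,0],[0,0,0,0,0,0,0],[0,0,0,0,0,0,0]]]}}

```text
time_s: 8.5
tool_pos: [0.4959, 0.2062, 0.147]
ee_rot: [2.166, -2.276, 0.0]
force: [0.7, -0.8, -1.9]
finger_gap: 0.0159
```

```bash
python3 -c "
from h import *
st();c=shot('wrist','w6');st();shot('top','t6');crop('t6',145,140,215,245,'t6c',5)"
```

```text
8.5 p [0.4959 0.2062 0.147 ] yaw -92.85 z [-0. -0. -1.] F [ 0.65 -0.83 -1.94] gap 0.0159 j7 [-0.62 -1.96]
8.55 p [0.4959 0.2062 0.147 ] yaw -92.84 z [-0. -0. -1.] F [ 0.67 -0.18 -1.12] gap 0.0158 j7 [-0.62 -1.96]
```

View pics/w6.png

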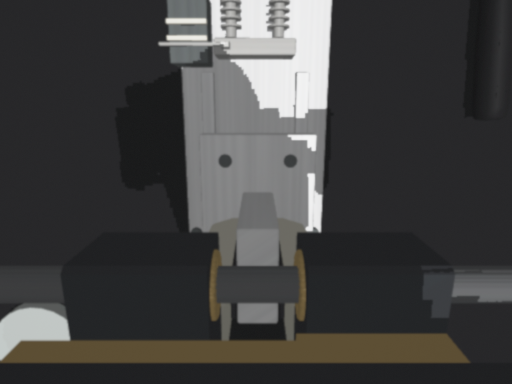

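View pics/t6.png

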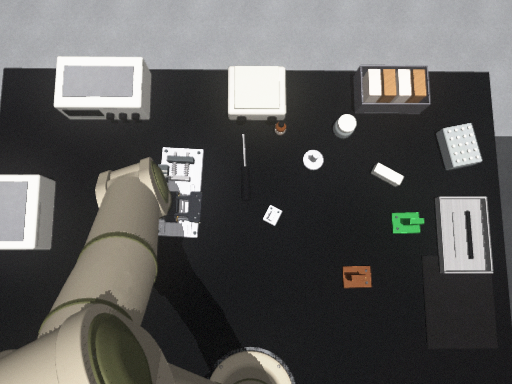

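```bash
python3 -c "
from h import *
i=cv2.imread('pics/w6.png')[0:240,150:350]
g=(255*(i/255.)**.6).astype(np.uint8)
cv2.imwrite('pics/w6c.png',cv2.resize(g[:150],None,fx=4,fy=4,interpolation=cv2.INTER_CUBIC))"
```

```text
(no output)
```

View pics/w6c.png

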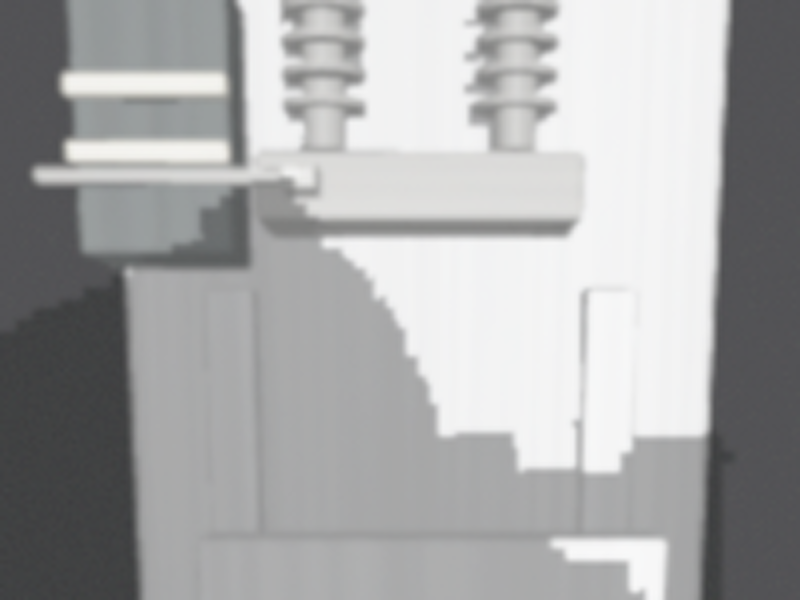

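```bash
python3 -c "
from h import *
c=load('w6');p=np.array([.4959,.2062,.147]);r=down(-92.85)
def w(pts,z):
    P=onz(c,uncrop(pts,150,0,4),z);return P
def f(n,pts,z):
    P=w(pts,z);print(n,P.round(4).tolist(),(r.inv().apply(P-p)*1000).round(1).tolist())
f('railTopL',[(256,295),(259,525)],.020);f('railTopR',[(583,295),(583,525)],.020)
f('railend',[(205,290),(256,290),(583,290),(632,290)],.020)
f('stoptop',[(262,219),(583,219)],.038)
f('stopbot',[(400,236)],.012)
f('toe',[(201,537),(667,537)],.147-.027+.01)
f('plateR',[(728,50),(707,430)],.012);f('plateL',[(128,275),(138,560)],.012)
f('pointer',[(40,175),(220,176)],.050)
f('ridges',[(65,83),(228,83),(68,151),(228,151)],.048)
"
```

```text
railTopL [[0.5867, 0.237, 0.02], [0.5417, 0.2399, 0.02]] [[-35.3, -89.2, 127.0], [-36.0, -44.1, 127.0]]
railTopR [[0.5835, 0.1723, 0.02], [0.5384, 0.1733, 0.02]] [[29.5, -89.2, 127.0], [30.8, -44.1, 127.0]]
railend [[0.5881, 0.247, 0.02], [0.5876, 0.2369, 0.02], [0.5845, 0.1722, 0.02], [0.584, 0.1625, 0.02]] [[-45.4, -90.1, 127.0], [-35.2, -90.1, 127.0], [29.5, -90.2, 127.0], [39.2, -90.2, 127.0]]
stoptop [[0.5982, 0.2328, 0.038], [0.5953, 0.1739, 0.038]] [[-31.6, -100.9, 109.0], [27.3, -100.9, 109.0]]
stopbot [[0.5973, 0.208, 0.012]] [[-6.8, -101.2, 135.0]]
toe [[0.5478, 0.2335, 0.13], [0.5449, 0.1744, 0.13]] [[-29.8, -50.5, 17.0], [29.3, -50.6, 17.0]]
plateR [[0.6285, 0.1419, 0.012], [0.5561, 0.1462, 0.012]] [[57.6, -135.6, 135.0], [57.0, -63.1, 135.0]]
plateL [[0.5926, 0.2636, 0.012], [0.5351, 0.2673, 0.012]] [[-62.1, -93.7, 135.0], [-63.0, -36.1, 135.0]]
pointer [[0.6056, 0.2695, 0.05], [0.6039, 0.2382, 0.05]] [[-68.6, -106.4, 97.0], [-37.3, -106.3, 97.0]]
ridges [[0.6205, 0.2639, 0.048], [0.6191, 0.2358, 0.048], [0.6096, 0.2646, 0.048], [0.6082, 0.2367, 0.048]] [[-63.9, -121.6, 99.0], [-35.7, -121.6, 99.0], [-64.0, -110.7, 99.0], [-36.1, -110.7, 99.0]]
```

In the tool frame the channel centre is 2.5 mm to tool −x of the bracket, and the yaw matches. The stop face is 101 mm ahead of the TCP and the toe 50.5 mm. I'll shift over and lower to just above the rails.

Request:
{"fn": "apply_moves", "kwargs": {"steps": [[[-0.1,-0.5,0.8,0,0,0,0],[-0.1,-0.5,1.4,0,0,0,0],[-0.05,0,1.6,0,0,0,0],[0,0,1.6,0,0,0,0],[0,0,1.6,0,0,0,0],[0,0,1.2,0,0,0,0],[0,0,0.6,0,0,0,0],[0,0,0,0,0,0,0]]]}}

```text
time_s: 9.4
tool_pos: [0.5057, 0.208, 0.0579]
ee_rot: [2.164, -2.275, -0.001]
force: [-0.3, 0.4, -1.5]
finger_gap: 0.0158
```

```bash
python3 -c "
from h import *
st();shot('wrist','w7');c=shot('wrist','w7');st()
i=c['img'][0:240,150:350,::-1]
g=(255*(i/255.)**.6).astype(np.uint8)
cv2.imwrite('pics/w7c.png',cv2.resize(g[:150],None,fx=4,fy=4,interpolation=cv2.INTER_CUBIC))"
```

```text
9.4 p [0.5057 0.208  0.0579] yaw -92.85 z [-0.002 -0.001 -1.   ] F [-0.31  0.42 -1.53] gap 0.0158 j7 [-0.57 -1.92]
9.5 p [0.5062 0.2083 0.0591] yaw -92.85 z [ 0. -0. -1.] F [-0.18 -1.11 -1.58] gap 0.0158 j7 [-0.57 -1.92]
```

View pics/w7c.png

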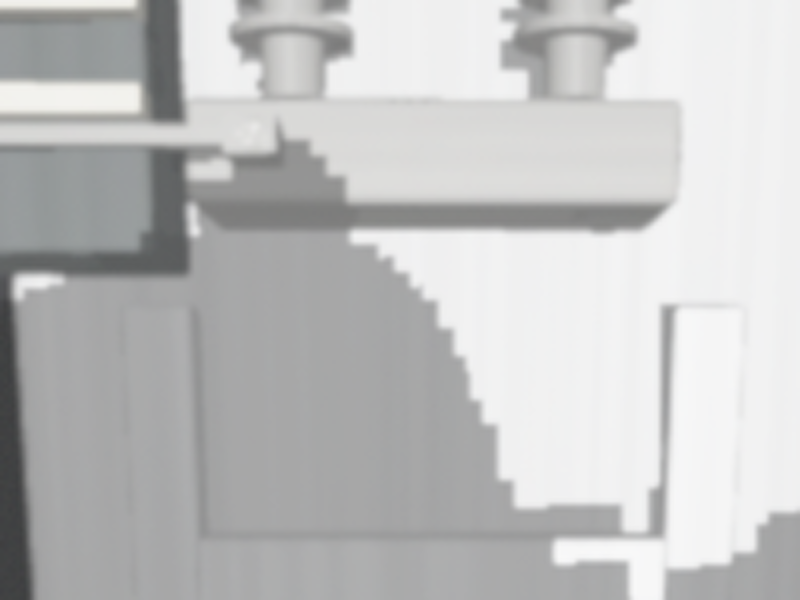

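```bash
python3 -c "
from h import *
c=load('w7');p=np.array([.506,.2082,.0588]);r=down(-92.85)
def f(n,pts,z):
    P=onz(c,uncrop(pts,150,0,4),z);print(n,(r.inv().apply(P-p)*1000).round(1).tolist())
f('railTopL',[(193,312),(199,520)],.020);f('railTopR',[(675,312),(667,550)],.020)
f('stoptop',[(187,205),(680,205)],.038)
f('stopbot',[(400,229)],.012)
f('toe',[(202,537),(667,537)],.0588-.017)
f('pointer',[(20,133),(180,133)],.05);f('ridge',[(60,98)],.048)
"
```

```text
railTopL [[-33.2, -79.3, 38.8], [-33.5, -51.1, 38.8]]
railTopR [[32.9, -79.4, 38.8], [33.2, -46.9, 38.8]]
stoptop [[-30.5, -90.5, 20.8], [29.9, -90.5, 20.8]]
stopbot [[-4.9, -91.1, 46.8]]
toe [[-29.6, -50.5, 17.0], [29.3, -50.6, 17.0]]
pointer [[-47.0, -96.4, 8.8], [-28.9, -96.4, 8.8]]
ridge [[-42.8, -100.5, 10.8]]
```

Centred between the rails to within 0.3 mm, toe 40 mm short of the stop. Lowering to the bed.

Request:
{"fn": "apply_moves", "kwargs": {"steps": [[[0,0,0.5,0,0,0,0],[0,0,0.5,0,0,0,0],[0,0,0.4,0,0,0,0],[0,0,0.3,0,0,0,0],[0,0,0.2,0,0,0,0],[0,0,0.1,0,0,0,0],[0,0,0.1,0,0,0,0],[0,0,0,0,0,0,0]]]}}

```text
time_s: 10.3
tool_pos: [0.5059, 0.2082, 0.039]
ee_rot: [-2.165, 2.276, 0.0]
force: [-2.8, -1.3, 13.1]
finger_gap: 0.0156
```

```bash
python3 -c "
from h import *
st();c=shot('scene','s8');st();crop('s8',230,130,370,235,'s8c',5)"
```

```text
10.3 p [0.5059 0.2082 0.039 ] yaw -92.85 z [ 0.  0. -1.] F [-2.75 -1.31 13.06] gap 0.0156 j7 [-0.56 -1.91]
10.35 p [0.5059 0.2082 0.039 ] yaw -92.85 z [ 0.  0. -1.] F [-3.67  0.15 12.4 ] gap 0.0156 j7 [-0.56 -1.91]
```

View pics/s8c.png

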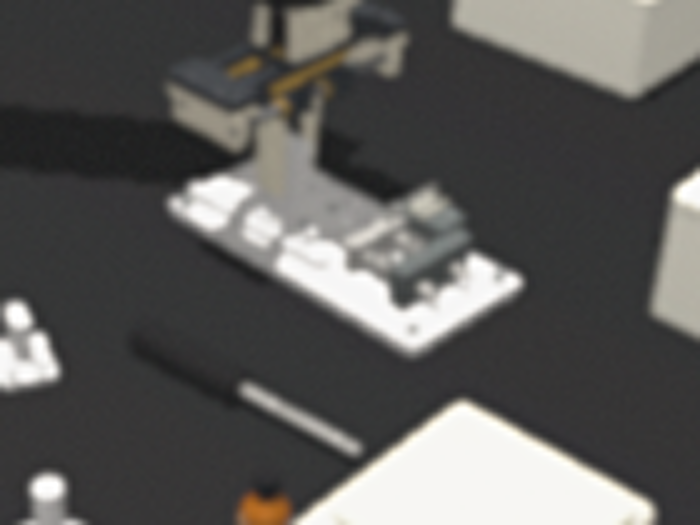

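Bed contact at TCP z = 0.039 with fz +13 N. I'll ease the down-force slightly and slide to just short of the stop.

Request:
{"fn": "apply_moves", "kwargs": {"steps": [[[0,0,-0.03,0,0,0,0],[0,-0.5,0,0,0,0,0],[0,-0.7,0,0,0,0,0],[0,-0.7,0,0,0,0,0],[0,-0.7,0,0,0,0,0],[0,-0.5,0,0,0,0,0],[0,-0.2,0,0,0,0,0],[0,0,0,0,0,0,0]]]}}

```text
time_s: 11.15
tool_pos: [0.5383, 0.2069, 0.039]
ee_rot: [2.166, -2.275, -0.002]
force: [-5.0, -0.6, 9.7]
finger_gap: 0.0157
```

```bash
cat >> h.py <<'E'
def wc(f):
    c=shot('wrist',f);i=c['img'][0:150,100:300,::-1];g=(255*(i/255.)**.6).astype(np.uint8)
    cv2.imwrite('pics/'+f+'c.png',cv2.resize(g,None,fx=4,fy=4,interpolation=cv2.INTER_CUBIC))
E
python3 -c "
from h import *
st();wc('w9');st()"
```

```text
11.15 p [0.5383 0.2069 0.039 ] yaw -92.83 z [-0.001  0.    -1.   ] F [-5.   -0.55  9.7 ] gap 0.0157 j7 [-0.54 -1.9 ]
11.2 p [0.5383 0.2068 0.039 ] yaw -92.83 z [-0.001  0.    -1.   ] F [-4.57 -1.02  9.55] gap 0.0159 j7 [-0.54 -1.9 ]
```

View pics/w9c.png

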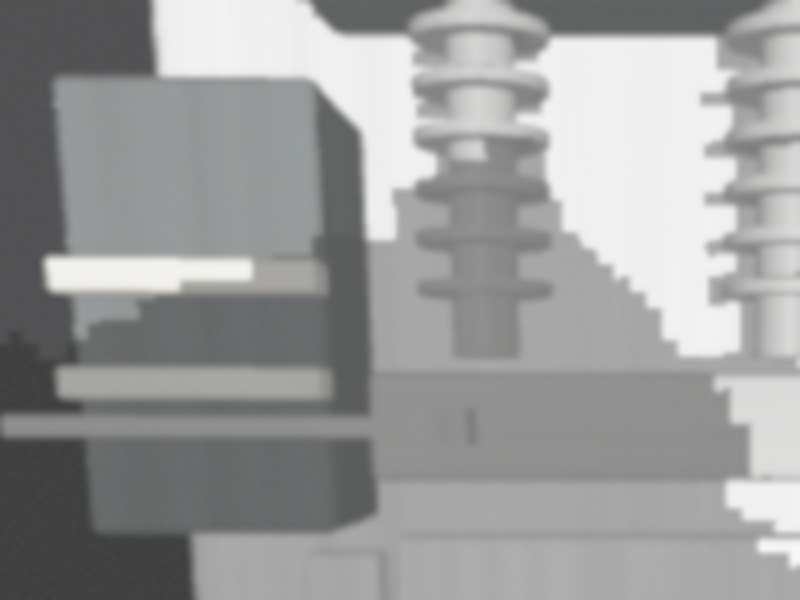

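The stop is at rest: pointer at row 425, ridges at rows 383 and 275 of the crop, toe still clear of the face. The ridges' midpoint is row 329. I'll press gently now.

Request:
{"fn": "apply_moves", "kwargs": {"steps": [[[0,-0.2,-0.04,0,0,0,0],[0,-0.2,0,0,0,0,0],[0,-0.2,0,0,0,0,0],[0,-0.2,0,0,0,0,0],[0,-0.2,0,0,0,0,0],[0,-0.2,0,0,0,0,0],[0,0,0,0,0,0,0],[0,0,0,0,0,0,0]]]}}

```text
time_s: 12.0
tool_pos: [0.5479, 0.2063, 0.0392]
ee_rot: [2.164, -2.272, -0.005]
force: [-12.6, 0.2, 16.0]
finger_gap: 0.0158
```

```bash
python3 -c "
from h import *
st();wc('w10');st()"
```

```text
12.0 p [0.5479 0.2063 0.0392] yaw -92.79 z [-0.005 -0.    -1.   ] F [-12.61   0.2   16.04] gap 0.0158 j7 [-0.53 -1.89]
12.05 p [0.5479 0.2063 0.0392] yaw -92.79 z [-0.005 -0.    -1.   ] F [-12.26   0.53  15.95] gap 0.016 j7 [-0.53 -1.89]
```

View pics/w10c.png

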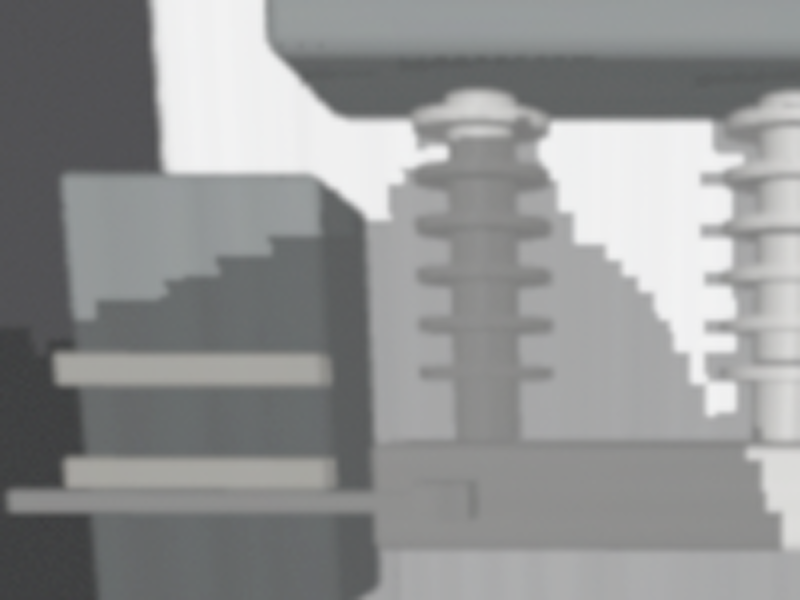

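The pointer has just started to move: it's at row 500 with ridge 1 at 473, so about 2 mm of travel. I'll press further with the down-force eased.

Request:
{"fn": "apply_moves", "kwargs": {"steps": [[[0,0,-0.05,0,0,0,0],[0,-0.1,-0.04,0,0,0,0],[0,-0.1,0,0,0,0,0],[0,-0.1,0,0,0,0,0],[0,-0.1,0,0,0,0,0],[0,-0.1,0,0,0,0,0],[0,-0.1,0,0,0,0,0],[0,0,0,0,0,0,0]]]}}

```text
time_s: 12.85
tool_pos: [0.5527, 0.206, 0.0394]
ee_rot: [2.163, -2.27, -0.007]
force: [-12.7, 2.6, 9.6]
finger_gap: 0.0158
```

```bash
python3 -c "
from h import *
st();wc('w11');st()"
```

```text
12.85 p [0.5527 0.206  0.0394] yaw -92.77 z [-0.008 -0.001 -1.   ] F [-12.67   2.59   9.63] gap 0.0158 j7 [-0.52 -1.89]
12.9 p [0.5528 0.206  0.0394] yaw -92.78 z [-0.008 -0.001 -1.   ] F [-12.24   1.53  10.33] gap 0.016 j7 [-0.52 -1.89]
```

View pics/w11c.png

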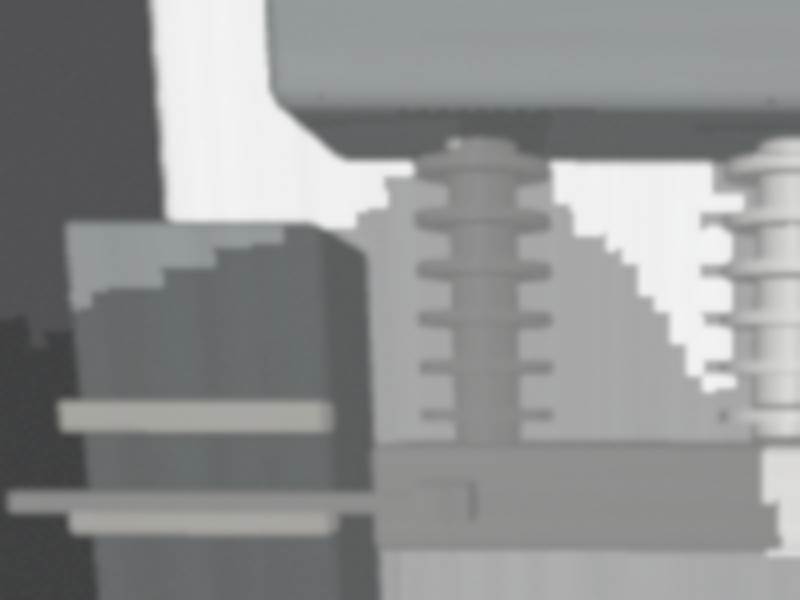

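The pointer is at row 500, ridge 1 about 518 and ridge 2 about 416: roughly 6.4 mm of travel, at 9.3 px/mm. The tool has yielded 0.5° and lifted the heel slightly, so I'll counter-turn and press on about 3.6 mm.

Request:
{"fn": "apply_moves", "kwargs": {"steps": [[[0,-0.1,0,0.2,0,0,0],[0,-0.1,0,0.2,0,0,0],[0,-0.1,0,0.2,0,0,0],[0,-0.05,0,0,0,0,0],[0,-0.05,0,0,0,0,0],[0,0,0,0,0,0,0],[0,0,0,0,0,0,0],[0,0,0,0,0,0,0]]]}}

```text
time_s: 13.7
tool_pos: [0.5549, 0.2058, 0.0391]
ee_rot: [2.167, -2.273, 0.002]
force: [-16.5, 1.9, 11.8]
finger_gap: 0.016
```

```bash
python3 -c "
from h import *
st();wc('w12');st()"
```

```text
13.7 p [0.5549 0.2058 0.0391] yaw -92.74 z [-0.    -0.002 -1.   ] F [-16.54   1.94  11.85] gap 0.016 j7 [-0.53 -1.89]
13.75 p [0.5549 0.2058 0.0391] yaw -92.74 z [-0.    -0.002 -1.   ] F [-16.37   1.33  11.35] gap 0.0161 j7 [-0.53 -1.89]
```

View pics/w12c.png

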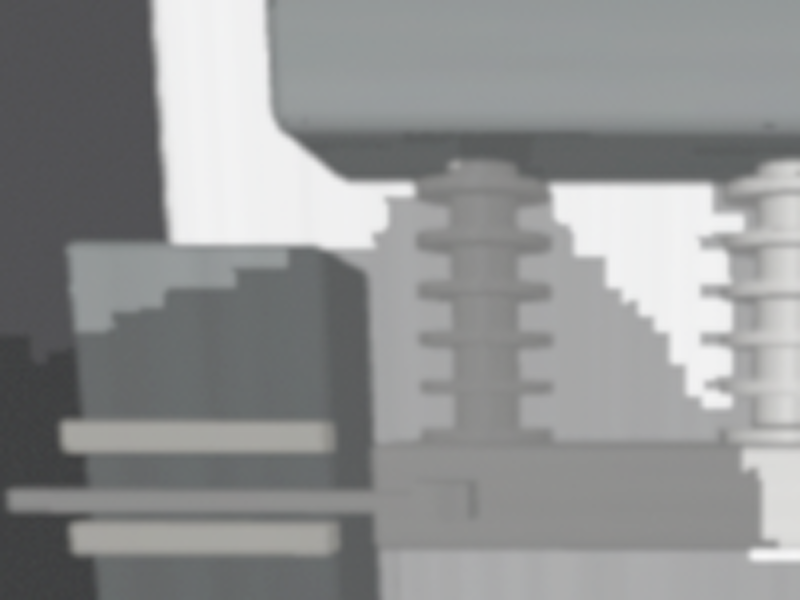

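The bracket is flat again. The pointer is at row 500 between ridges 538 and 437 (midpoint 487), about 8.6 mm of travel, so about 1.3 mm to go.

Request:
{"fn": "apply_moves", "kwargs": {"steps": [[[0,-0.05,0,0,0,0,0],[0,-0.05,0,0,0,0,0],[0,-0.05,0,0.1,0,0,0],[0,-0.03,0,0,0,0,0],[0,0,0,0,0,0,0],[0,0,0,0,0,0,0],[0,0,0,0,0,0,0],[0,0,0,0,0,0,0]]]}}

```text
time_s: 14.55
tool_pos: [0.5561, 0.2057, 0.0391]
ee_rot: [2.167, -2.273, 0.003]
force: [-18.2, 1.6, 13.6]
finger_gap: 0.0156
```

```bash
python3 -c "
from h import *
st();wc('w13');st()"
```

```text
14.55 p [0.5561 0.2057 0.0391] yaw -92.74 z [ 0.    -0.002 -1.   ] F [-18.18   1.64  13.57] gap 0.0156 j7 [-0.53 -1.89]
14.6 p [0.5561 0.2058 0.039 ] yaw -92.74 z [ 0.    -0.002 -1.   ] F [-19.26   2.11  12.4 ] gap 0.0159 j7 [-0.53 -1.89]
```

View pics/w13c.png

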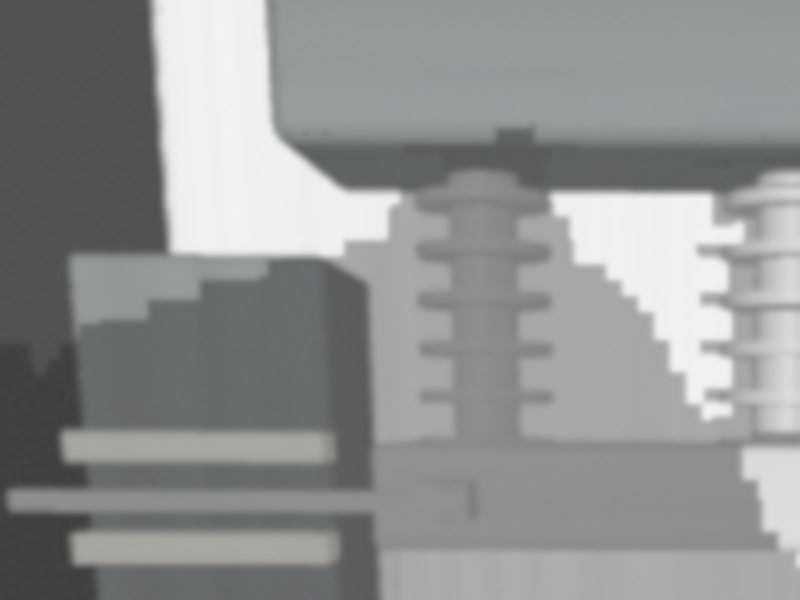

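The pointer at row 500 is midway between the ridges at 447 and 548 (midpoint 497.5). I'll hold still for one call to check it's steady.

Request:
{"fn": "apply_moves", "kwargs": {"steps": [[[0,0,0,0,0,0,0],[0,0,0,0,0,0,0],[0,0,0,0,0,0,0],[0,0,0,0,0,0,0],[0,0,0,0,0,0,0],[0,0,0,0,0,0,0],[0,0,0,0,0,0,0],[0,0,0,0,0,0,0]]]}}

```text
time_s: 15.4
tool_pos: [0.5561, 0.2057, 0.0391]
ee_rot: [2.167, -2.273, 0.002]
force: [-19.2, 2.1, 13.1]
finger_gap: 0.0157
```

```bash
python3 -c "
from h import *
st();wc('w14');shot('scene','s14');shot('top','t14');st();crop('s14',250,130,350,210,'s14c',7)
i=load('t0') if 0 else None
d=cv2.absdiff(cv2.imread('pics/w13c.png'),cv2.imread('pics/w14c.png'));print('w diff',d.max(),d.mean())
a=cv2.imread('pics/s14c.png');cv2.imwrite('pics/s14c.png',a)
d=cv2.absdiff(cv2.imread('pics/top0.png'),cv2.imread('pics/t14.png')).max(2)
# bystander patches
for n,(u,v) in dict(small=(272,215),post=(313,159),jar=(345,126),oil=(281,128),box=(388,175),driver=(245,165),dish=(97,271),brown=(357,276),green=(407,222)).items(): print(n,d[v-14:v+15,u-14:u+15].max(),d[v-14:v+15,u-14:u+15].mean().round(1))
"
```

```text
15.4 p [0.5561 0.2057 0.0391] yaw -92.74 z [ 0.    -0.002 -1.   ] F [-19.17   2.09  13.06] gap 0.0157 j7 [-0.53 -1.89]
15.55 p [0.5561 0.2058 0.0391] yaw -92.74 z [ 0.    -0.002 -1.   ] F [-18.56   1.98  12.96] gap 0.0156 j7 [-0.53 -1.89]
w diff 8 0.3384625
small 42 13.1
post 41 15.9
jar 44 17.2
oil 43 22.5
box 42 14.6
driver 40 13.1
dish 220 51.1
brown 40 23.6
green 43 26.6
```

View pics/s14c.png

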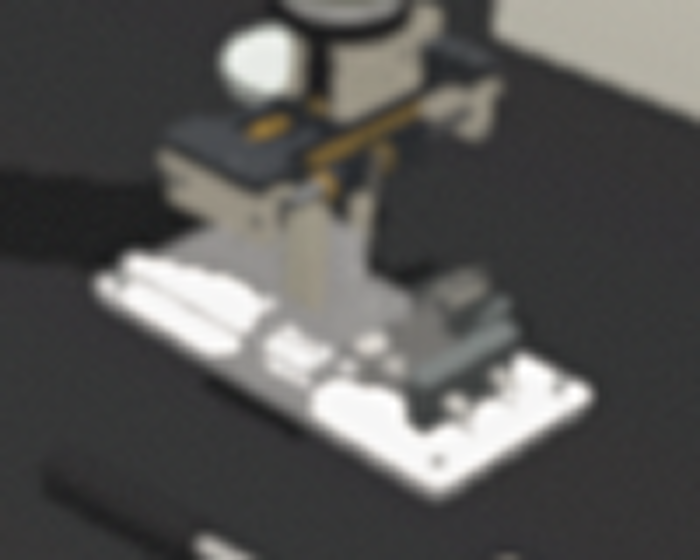

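View pics/t14.png

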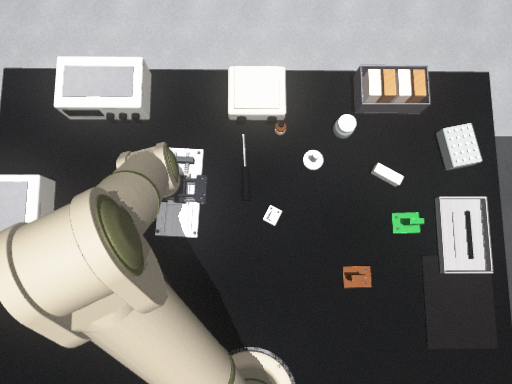

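The pointer hasn't drifted, the bracket sits flat in the channel and the bystanders are where they were. The arm hides the dish from above, but the scene view still shows it. Handing in.

```bash
python3 -c "
from h import *
st();print(job.sign_off());st()"
```

```text
15.55 p [0.5561 0.2058 0.0391] yaw -92.74 z [ 0.    -0.002 -1.   ] F [-18.56   1.98  12.96] gap 0.0156 j7 [-0.53 -1.89]
the job is handed in; nothing more can be done
None
the job is handed in; nothing more can be done
```

The large ribbed bracket is in the jig channel, and the gripper is still holding it against the stop. I laid it flat about 40 mm short of the stop with its toe towards it, slid it in, and pressed until the pointer stood midway between the ridges. I handed in at 15.6 s.

**Last checks**
- **Pointer:** it stood at row 500, with the ridges at 447 and 548 (midpoint 497.5). That is about 9.7 mm of travel, with some uncertainty from the viewing angle. The stop never came near its end.
- **Steadiness:** position and pointer did not change over the last 0.8 s still hold, and the tilt was about 0.1°.
- **Other objects:** they look unmoved in the top view. The arm hides the dish there, but the scene view still showed it on the bench; I did not measure its position.

**What disagreed**
- **Force:** the wrist read about 19 N along the channel, more than the spring's 10.5 N. I put the rest down to friction, since the bracket is also pressed onto the bed with about 13 N. I set the travel by the pointer, not the force.
- **Tilt while pressing:** the tool gave by about 0.5°, which lifted the heel roughly 0.6 mm. I turned it back before the final press.

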